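Load the parts cleaner and start the wash

ROBOT

A 6-joint arm with a two-finger parallel gripper is mounted at the origin on the work surface. World frame = base frame: x ahead of the robot, y to its left, z up, the work surface at z = 0. Lengths are in m, angles in rad, forces in N, time in s.
With the tool pointing down it reaches from about 0.4 to 0.825 m from the base axis. Payload 7 kg.
Tool frame: the origin (TCP) lies at the very end of the fingers, on their centre line; the grasp point (between the pads) lies 19 mm behind it (arm.grasp_offset is the distance from the TCP to the grasp point, in m); z points along the fingers, y is the line along which they close (so a half turn about z gives the same grasp; the last joint's range is limited). The gripper opens to 88 mm and grips with 3 to 60 N. Pads are 19 mm wide; open, the fingers measure 130 mm over their backs; the gripper's body (78 mm by 193 mm) begins 47 mm behind the grasp point.
Start: joints at [1.418, 0.359, 0.012, 0, -1.224, -0.288], TCP at [0.288, 0.61, 0.227] pointing down, gripper open.
Joint ranges: [-3.07, 3.07], [-1.43, 2.12], [-1.02, 1.25], [-3.03, 1.67], [-3.05, -0], [-3.03, 3.03]. Speed limits (rad/s): [2.39, 2.39, 3.01, 3.14, 3.14, 3.14].

INTERFACE

Orientations are given as [roll, pitch, yaw] about the fixed x, y, z axes, in that order (R = Rz(yaw) Ry(pitch) Rx(roll)).
In Python, from station import get_state, cams, arm, nets gives the robot as it stands.
- The arm moves only by the shell command python3 -m creep 'ROWS' [FORCE]. ROWS is a JSON object of lists of equal length, an entry for each row: "translation": the shift along the world's x, y, z in mm, a list of three; "spin": the turn about the world's z in rad; "gripper": the opening, from 0 (shut) to 1 (fully open). In form: {"translation": [[dx, dy, dz], ...], "spin": [spin, ...], "gripper": [gripper, ...]}. A call has 1 to 8 rows; each row shifts and turns the commanded pose from where the row before left it; what a row does not reach is not made up. A row lasts 1/10 s, in which the tool goes at most 50 mm and 8.59 degrees, less where a joint would pass 70% of its speed; a pose out of reach is approached as far as the arm can. A call is refused whole if a number of a shift passes 50 or a number of a turn 0.15, either way. A call with a gripper value outside its range is refused whole. The fingers move at their own pace and stop on an object; FORCE is the grip in N (left out, the last holds). Time passes only in rows, so rows that do not move let the fingers close. It gives the time, the measured TCP pose, the force, the opening and the grip force at its end, in the units of the state.
- get_state(): the state, without advancing time (a new reading comes with each control period).
- cams.grab_frame(name): name is "scene" or "top" or "wrist"; returns a dict with "img" (480x640x3 uint8, red, green, blue), "mtx" (3x3 intrinsics, pixels), "R" (3x3) and "t" (3): a world point X has camera coordinates R X + t. Camera axes: x right, y down, z forward; pixel columns grow to the right and rows downward; lengths in m; the calibration is good to about 2 mm. The wrist camera is an equidistant fisheye: a pixel r from the principal point sees the ray r / f radians off the axis. A picture is of the moment at which its call begins. There is no depth.
- arm.job_done(): hands the job in; it is judged then, once.
Trained networks look in the newest picture that a camera, given by its name, has taken for a name from the list of things; names that differ only in an ending like _2 or _b are one class to them, and where a whole thing is asked for, a point or a joint stands for the part that bears it (a point fixed in the world has none). Each returns a list of dicts, best first, with "confidence" (0 to 1); they miss things now and then, are a little off and sometimes report something else, mostly with a low value. They report only what shows in the picture. A call takes as long as a camera call.
- nets.search_frame(camera, label): "centre" ([x, y, z] in m, in world coordinates, good to about 4 mm: the middle of the surface that is visible of it).
- nets.pinpoint(camera, label): "centre" ([x, y, z] in m, in world coordinates, good to about 4 mm: a listed point, or the origin of a listed thing).
The state is a dict: "t": time; "q": joint angles; "qd": joint speeds; "joint_efforts": joint torques, N m; "eef_pos": TCP position; "ee_rot": TCP orientation; "force": force on the tool from outside, world axes, zero at the start; "moment": the same for the moment, N m; "width": finger opening in m; "gripper_force": force on a finger pad.
Only numpy, scipy, OpenCV 4.12 (cv2) and the standard library are available. Lean on these libraries where they do the work, as an engineer would, in place of code of your own. Each camera call takes 0.05 s, during which the arm holds its last target. There are 200 camera calls.

TASK

Get the parts cleaner ready and start it: slide its cover fully open, lower every domed fork top from the bench gently right down onto the mat at the bottom of the well (never drop them in), let go, and slide the cover fully shut again. Stand the toppled detergent bottle upright, squarely in the middle of the yellow raised pedestal, before or after loading, and when all of that is done press the green start button fully down. Leave the other things on the bench where they are.

Things in the scene. Friction and masses are not known exactly. Their poses are not given: they have to be found in the camera images.
- cleaner: parts cleaner, a blue machine fixed to the bench. Origin: on the bench under the centre of its well; x points from the robot's side to the rear, z up. Outside it runs x -75 to +225 mm and y -87 to +87 mm, 125 mm high (behind the well a solid deck, over which the cover slides); on its -y side is a grey control block 46 mm wide, 85 mm high
- well_mouth (a point): centre of the mouth of the well, 125 mm above the bench. The well is open at the top, 130 mm (cleaner's x) by 160 mm (cleaner's y) inside and 76 mm deep to its mat; walls 10 mm (front) and 7 mm (sides)
- liner: the black rubber mat on the floor of the well, 128 by 158 by 4 mm, fixed; origin at the centre of its underside
- cover (a joint): flat aluminium sliding cover of the well, 6 mm thick, its top 132 mm above the bench: 0 m = fully shut, 0.145 m = fully open, slid towards the cleaner's +x; it stays where it is left and takes about 2 N to slide
- cover_knob (a point): point to grip on the cover's upright black knob (22 mm in diameter, rising 32 mm above the cover), on its axis, 16 mm above the cover's top
- start (a joint): green round start button, 28 mm in diameter, on the grey control block: 0 = up, 0.006 m = fully down, about 5 N; springs back
- start_top (a point): centre of the top of the start button, when it is up about 100 mm above the bench; press straight down
- pedestal_top (a point): centre of the top of the yellow pedestal, fixed to the bench: top 66 by 66 mm, 60 mm above the bench, on a narrower stem and a 90 mm foot; its z points up, sides along its x and y
- bottle: detergent bottle, square body 56 by 56 mm and 110 mm long, white with a blue band, then a neck and a blue round cap (32 mm in diameter, from 130 to 160 mm); 160 mm tall, about 0.28 kg, heavier at its base. Origin: centre of its base face; its x axis points from base to cap (so level when lying, straight up when standing). Starts lying on the bench
- bottle_cap (a point): point on the bottle's axis in the middle of its cap, 146 mm from its base
- dome0: copper domed fork top: rounded metal dome, 34 mm tall, 40 mm in diameter between 6 and 15 mm above its flat 32 mm foot, round on top, 0.11 kg; may be absent. Origin: centre of its foot; z up through the dome
- dome0_mid (a point): point on the axis of dome0, 15 mm above its foot
- dome1: blue domed fork top: rounded metal dome, 34 mm tall, 40 mm in diameter between 6 and 15 mm above its flat 32 mm foot, round on top, 0.11 kg; may be absent. Origin: centre of its foot; z up through the dome
- dome1_mid (a point): point on the axis of dome1, 15 mm above its foot
- dome2: brass-gold domed fork top: rounded metal dome, 34 mm tall, 40 mm in diameter between 6 and 15 mm above its flat 32 mm foot, round on top, 0.11 kg; may be absent. Origin: centre of its foot; z up through the dome
- dome2_mid (a point): point on the axis of dome2, 15 mm above its foot
- dome3: red domed fork top: rounded metal dome, 34 mm tall, 40 mm in diameter between 6 and 15 mm above its flat 32 mm foot, round on top, 0.11 kg; may be absent. Origin: centre of its foot; z up through the dome
- dome3_mid (a point): point on the axis of dome3, 15 mm above its foot
- sleeve: dark steel sleeve, solid cylinder 36 mm in diameter, 55 mm tall, standing among the domes; not to be moved. Origin: centre of its underside
- tub: black plastic grease tub, 90 mm wide, 100 mm tall; not to be moved. Origin: centre of its underside
- driver: screwdriver 180 mm long lying on the bench; not to be moved. Origin: middle of its underside
- spanner: steel spanner 170 mm long lying on the bench; not to be moved. Origin: middle of its underside
- spray: yellow spray can, 60 mm in diameter, 170 mm tall, standing; not to be moved. Origin: centre of its underside
- bush: brass bush, ring 50 mm across, 30 mm tall; not to be moved. Origin: centre of its underside

How it is judged:
By the outcome, as a careful person would: the job done as asked, in the order asked, and still so for the second after the job is handed in, with the robot touching nothing.
Of dome0, dome1, dome2, dome3 only 2 to 4 are there at a start; the rules pass over those that are not, and their reading is None.
At some moment in a run one of dome0, dome1, dome2, dome3 may be knocked a few centimetres aside while the robot is not near it.
It also fails if it takes over 210 s, if anything falls off the work surface, if the arm or the gripper's body presses on something with over 40 N, if the wrist force passes 120 N, or if a joint passes its speed limit or range.

## Working session

There is one attempt and no reset: what is moved stays moved. The work goes in short steps, Python scripts to look and compute and a shell command to move; the robot and the scene stay as the last step left them, time stands still between calls to the robot, and variables do not carry over. Pictures are saved under pics/ and viewed, at most 14 in all, crops included, and the job is handed in when it is done.

```bash
ls; mkdir -p pics; cat > h.py <<'E'
from station import get_state, cams, arm, nets
import numpy as np, cv2
def save(cam,name):
    f=cams.grab_frame(cam); cv2.imwrite(f'pics/{name}.png',f['img'][:,:,::-1]); return f
def best(cam,label,n=1,fn='pinpoint'):
    r=getattr(nets,fn)(cam,label)
    return [(np.round(np.array(d['centre'])*1000).astype(int).tolist(),round(d['confidence'],2)) for d in r[:n]]
def ray(f,u,v,z):
    "pixel -> world point at height z (pinhole)"
    d=np.linalg.inv(f['mtx'])@[u,v,1]; R=f['R'];c=-R.T@f['t']; w=R.T@d
    return c+w*(z-c[2])/w[2]
def proj(f,X):
    p=f['mtx']@(f['R']@np.array(X)+f['t']); return p[:2]/p[2]
E
python3 - <<'E'
from h import *
s=get_state(); print(s['t'],s['eef_pos'],s['ee_rot'],s['width'])
for c in ('top','scene'):
    f=save(c,c+'0')
    for l in 'cleaner well_mouth cover_knob start_top pedestal_top bottle bottle_cap dome0 dome1 dome2 dome3 sleeve tub spray bush driver spanner'.split(): print(c,l,best(c,l,2))
E
```

```text
pics
0.0 [0.28783725 0.61002285 0.22562616] [ 3.13993751e+00 -2.02863878e-04 -4.40893174e-01] 0.08732493924556993
top cleaner [([572, 30, 2], 0.64)]
top well_mouth [([574, 30, 126], 0.67)]
top cover_knob [([582, 28, 153], 0.85)]
top start_top [([518, -71, 106], 0.6)]
top pedestal_top [([424, -193, 17], 0.6)]
top bottle [([390, 254, 30], 0.62)]
top bottle_cap [([484, 362, 26], 0.91), ([349, -269, -2], 0.74)]
top dome0 [([519, -256, -2], 0.73), ([422, -195, 4], 0.71)]
top dome1 [([519, -256, -2], 0.73), ([422, -195, 4], 0.71)]
top dome2 [([519, -256, -2], 0.73), ([422, -195, 4], 0.71)]
top dome3 [([519, -256, -2], 0.73), ([422, -195, 4], 0.71)]
top sleeve [([524, -384, 0], 0.56)]
top tub [([641, -430, 2], 0.71), ([582, 27, 152], 0.18)]
top spray [([573, 30, 1], 0.7), ([689, 400, 1], 0.63)]
top bush [([347, -270, 2], 0.78)]
top driver [([405, -13, -3], 0.83), ([639, -432, 0], 0.45)]
top spanner [([490, -460, 2], 0.77), ([587, 284, 56], 0.4)]
scene cleaner [([572, 31, 0], 0.82)]
scene well_mouth [([568, 28, 122], 0.57)]
scene cover_knob [([582, 28, 141], 0.96)]
scene start_top [([491, -465, 0], 0.67), ([517, -75, 108], 0.61)]
scene pedestal_top [([388, 248, 29], 0.73)]
scene bottle [([386, 250, 29], 0.87)]
scene bottle_cap [([483, 360, 27], 0.58), ([568, 29, 122], 0.21)]
scene dome0 [([518, -252, 0], 0.54), ([425, -191, 0], 0.44)]
scene dome1 [([518, -252, 0], 0.54), ([425, -191, 0], 0.44)]
scene dome2 [([518, -252, 0], 0.54), ([425, -191, 0], 0.44)]
scene dome3 [([518, -252, 0], 0.54), ([425, -191, 0], 0.44)]
scene sleeve [([526, -386, -2], 0.88)]
scene tub [([641, -436, 0], 0.9)]
scene spray [([693, 399, -1], 0.73)]
scene bush [([348, -272, 0], 0.52), ([641, -436, -6], 0.48)]
scene driver [([695, 400, -4], 0.33)]
scene spanner [([492, -463, 1], 0.66), ([426, -194, 1], 0.39)]
```

View pics/top0.png

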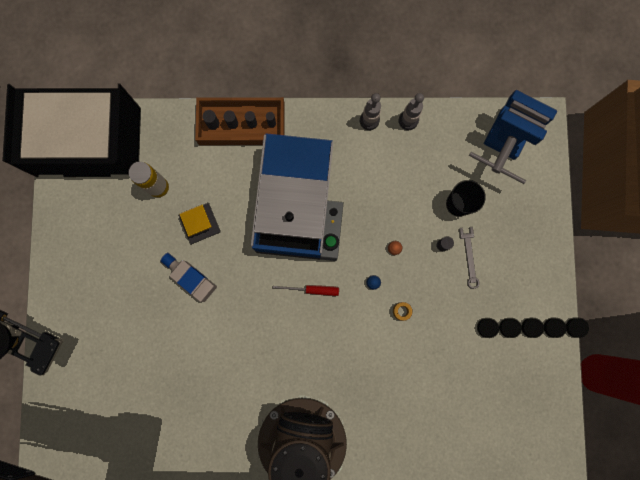

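View pics/scene0.png

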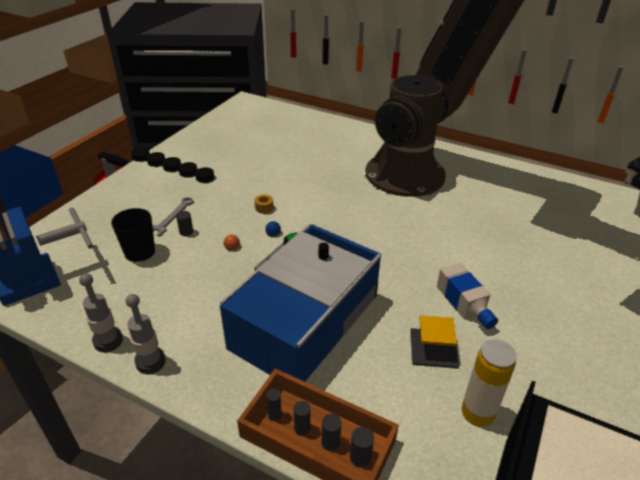

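The top view shows the cleaner around (295,195) with its cover partly open (dark gap at row about 240). The pedestal is at (197,222) and the bottle is lying at (190,277) with its cap at (167,260). There are two domes, a copper or red one at (395,248) and a blue one at (373,283). The sleeve is at (446,243) and the bush at (402,311). The scene view agrees. Next I'll enlarge crops to get the yaws.

```bash
python3 - <<'E'
from h import *
f=cams.grab_frame('top'); im=f['img'][:,:,::-1]
np.savez('top.npz',mtx=f['mtx'],R=f['R'],t=f['t'])
a=cv2.resize(im[130:266,245:350],None,fx=4,fy=4,interpolation=cv2.INTER_CUBIC)
b=cv2.resize(im[195:310,155:225],None,fx=4,fy=4,interpolation=cv2.INTER_CUBIC)
o=np.zeros((544,710,3),np.uint8); o[:544,:420]=a; o[:460,425:705]=b
cv2.imwrite('pics/crop1.png',o)
print(-f['R'].T@f['t'])
hsv=cv2.cvtColor(im,cv2.COLOR_BGR2HSV)
for n,(u,v) in dict(a=(395,248),b=(373,283),driver=(320,290)).items(): print(n,im[v,u],hsv[v,u])
# pedestal top by colour
m=cv2.inRange(hsv,(18,150,120),(35,255,255)); m[:, :170]=0;m[:,225:]=0;m[:195]=0;m[250:]=0
c=max(cv2.findContours(m,0,1)[0],key=cv2.contourArea)
w=np.array([ray(f,*p[0],.06)[:2]*1000 for p in c],np.float32); print('ped',cv2.minAreaRect(w))
E
```

```text
[ 0.34418503 -0.03652529  1.52830716]
a [ 44  76 142] [ 10 176 142]
b [83 48 23] [108 184  83]
driver [  9  13 114] [  1 235 114]
ped ((587.2413940429688, 282.4309387207031), (64.2651596069336, 63.87733459472656), 22.605504989624023)
```

View pics/crop1.png

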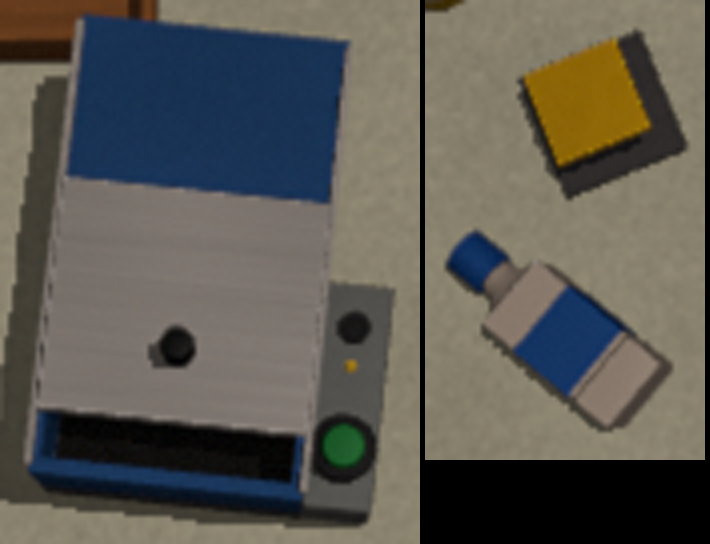

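The left crop shows the cleaner with its cover's front edge at (42,408)-(300,433), the body's rear corners at (82,17) and (347,42), and the front at about (32,465)-(302,500). The green button is at (343,447). The right crop shows the square pedestal top and the bottle, with its cap toward the upper left.

```bash
python3 - <<'E'
from h import *
f=dict(np.load('top.npz'))
P=lambda u,v,z:ray(f,u/4+245-.4,v/4+130-.4,z)[:2]*1000
C={k:P(*a) for k,a in dict(rl=(82,17,.125),rr=(347,42,.125),fl=(32,465,.125),fr=(302,498,.125),cl=(42,408,.132),cr=(300,433,.132),dl=(66,178,.132),dr=(330,202,.132),btn=(343,447,.1),knob=(178,342,.164)).items()}
for k,v in C.items(): print(k,v.round(1))
for a,b in (('fl','rl'),('fr','rr'),('rr','rl'),('cr','cl'),('dr','dl')):
    d=C[b]-C[a]; print(a,b,np.linalg.norm(d).round(1),np.degrees(np.arctan2(d[1],d[0])).round(2))
print(sum(C[k] for k in('rl','rr','fl','fr'))/4)
E
```

```text
rl [800.9  91.5]
rr [783.8 -79.9]
fl [509.1 121. ]
fr [487.6 -49.5]
cl [544.5 114.3]
cr [528.1 -48.4]
dl [692.7 100.3]
dr [676.6 -68.1]
btn [523.1 -76.3]
knob [580.9  27.1]
fl rl 293.3 -5.78
fr rr 297.7 -5.85
rr rl 172.2 84.28
cr cl 163.5 84.24
dr dl 169.2 84.52
[645.36226878  20.78140044]
```

Two domes are present, copper dome0 and blue dome1. The cleaner's origin is at about (572,29) with yaw of about -0.10. I'll do the bottle first: grip the cap across its axis, then lift along an arc so it swings to hang upright.

```bash
python3 -m creep '{"translation":[[22,-28,0],[22,-28,0],[22,-28,0],[22,-28,0],[22,-28,0],[22,-28,0],[22,-28,0],[22,-28,0]],"spin":[0.145,0.145,0.145,0.145,0.145,0.145,0.145,0.145],"gripper":[0.65,0.65,0.65,0.65,0.65,0.65,0.65,0.65]}' 8
python3 -m creep '{"translation":[[19,-25,0],[0,0,0],[0,0,-30],[0,0,-40],[0,0,-30],[0,0,0],[0,0,0]],"spin":[0.13,0,0,0,0,0,0],"gripper":[0.65,0.65,0.65,0.65,0.65,0.65,0.65]}'
python3 - <<'E'
from h import *
save('wrist','w1'); s=get_state(); print(s['eef_pos'],s['ee_rot'],s['force'],s['q'])
for l in ('bottle_cap','bottle'): print(best('wrist',l,2),best('top',l,2),best('scene',l,2))
E
```

```text
t: 2.65
eef_pos: [0.4647, 0.3852, 0.2268]
ee_rot: [-3.142, -0.0, 0.725]
force: [-0.6, 0.8, 0.6]
width: 0.057
gripper_force: 0.0
t: 3.35
eef_pos: [0.4832, 0.3618, 0.1271]
ee_rot: [3.141, 0.0, 0.849]
force: [0.9, 0.7, 0.8]
width: 0.0567
gripper_force: 0.0
[0.48371596 0.36242854 0.12818738] [ 3.14108303e+00 -1.82850092e-03  8.49584659e-01] [ 0.85486603 -0.02390019  0.80229686] [ 9.66407083e-01  3.22634493e-01 -2.81295428e-01  8.74913795e-04
 -9.65109948e-01  1.45347596e+00]
[([490, 361, 32], 0.86)] [([487, 363, 27], 0.84), ([570, 27, 44], 0.19)] [([483, 360, 27], 0.58), ([568, 29, 122], 0.21)]
[([393, 251, 29], 0.85)] [([388, 253, 32], 0.7), ([572, 24, 47], 0.16)] [([386, 250, 29], 0.87)]
```

View pics/w1.png

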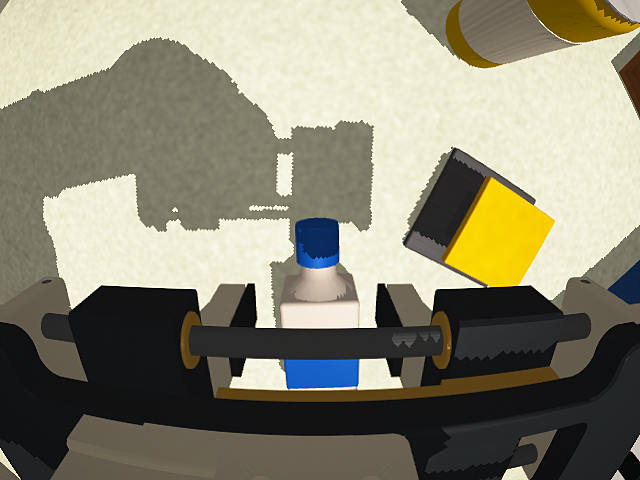

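The wrist view shows the blue cap at (317,243), centred between the fingers (243 and 391 at their inner edges) with its axis aligned. The pedestal at (500,230) is clear, so I'll descend and grip.

```bash
python3 -m creep '{"translation":[[0,0,-40],[0,0,-40],[0,0,-25],[0,0,-12],[0,0,0],[0,0,0]],"spin":[0,0,0,0,0,0],"gripper":[0.65,0.65,0.65,0.65,0.65,0.65]}' 8
python3 -m creep '{"translation":[[0,0,0],[0,0,0],[0,0,0],[0,0,0],[0,0,0],[0,0,0],[0,0,0],[0,0,0]],"spin":[0,0,0,0,0,0,0,0],"gripper":[0.2,0.2,0.2,0.2,0.2,0.2,0.2,0.2]}' 10
```

```text
t: 4.3
eef_pos: [0.4837, 0.3621, 0.0107]
ee_rot: [3.141, -0.001, 0.85]
force: [-0.4, 0.6, 1.3]
width: 0.0571
gripper_force: 0.0
t: 5.1
eef_pos: [0.4835, 0.3618, 0.01]
ee_rot: [3.141, -0.001, 0.849]
force: [1.0, -0.9, 4.4]
width: 0.032
gripper_force: 9.9
```

```bash
python3 -m creep '{"translation":[[-4,-4,18],[-4,-5,19],[-7,-8,16],[-7,-8,16],[-9,-11,13],[-10,-11,13],[-11,-13,9],[-12,-13,8]],"spin":[0,0,0,0,0,0,0,0],"gripper":[0.2,0.2,0.2,0.2,0.2,0.2,0.2,0.2]}' 10
python3 -m creep '{"translation":[[-12,-14,6],[-12,-14,6],[0,0,30],[0,0,30],[0,0,15],[0,0,0],[0,0,0],[0,0,0]],"spin":[0,0,0,0,0,0,0,0],"gripper":[0.2,0.2,0.2,0.2,0.2,0.2,0.2,0.2]}'
python3 - <<'E'
from h import *
f=save('scene','s1'); im=cv2.imread('pics/s1.png'); u,v=proj(f,np.array(get_state()['eef_pos'])-[0,0,.05]).astype(int); print(u,v)
u=min(max(u,100),540);v=min(max(v,90),390)
cv2.imwrite('pics/s1c.png',cv2.resize(im[v-90:v+90,u-100:u+100],None,fx=3,fy=3))
E
```

```text
t: 5.9
eef_pos: [0.4188, 0.2883, 0.1219]
ee_rot: [-3.141, -0.001, 0.849]
force: [0.9, 0.6, -1.7]
width: 0.0318
gripper_force: 10.0
t: 6.7
eef_pos: [0.3942, 0.2597, 0.2068]
ee_rot: [-3.141, 0.003, 0.849]
force: [-0.4, -0.0, -3.1]
width: 0.0316
gripper_force: 10.0
462 230
```

View pics/s1c.png

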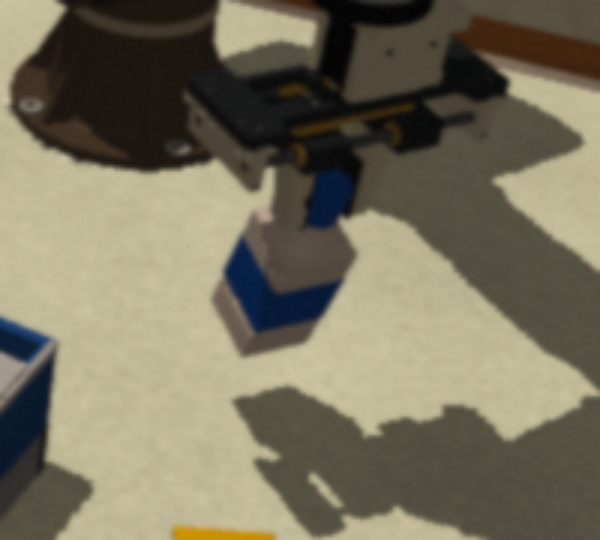

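The crop shows the bottle hanging by its cap but still tilted about 25° (base at (270,330), cap at (330,195)). I'll lower it close to the bench and ease the grip so it swings to vertical.

```bash
python3 -m creep '{"translation":[[0,0,-30],[0,0,-30],[0,0,-12],[0,0,0],[0,0,0],[0,0,0],[0,0,0],[0,0,0]],"spin":[0,0,0,0,0,0,0,0],"gripper":[0.2,0.2,0.2,0.2,0.2,0.2,0.2,0.2]}' 7
python3 -m creep '{"translation":[[0,0,0],[0,0,0],[0,0,0],[0,0,0]],"spin":[0,0,0,0],"gripper":[0.2,0.2,0.2,0.2]}' 5
python3 - <<'E'
from h import *
s=get_state();print(s['eef_pos'])
for c in ('scene','top','wrist'): print(c,best(c,'bottle'),best(c,'bottle_cap'))
f=save('scene','s2'); im=cv2.imread('pics/s2.png'); u,v=proj(f,np.array(get_state()['eef_pos'])-[0,0,.05]).astype(int)
cv2.imwrite('pics/s2c.png',cv2.resize(im[v-70:v+60,u-70:u+70],None,fx=3,fy=3))
E
```

```text
t: 7.55
eef_pos: [0.3952, 0.2607, 0.1372]
ee_rot: [-3.141, -0.001, 0.849]
force: [0.2, -0.1, -2.4]
width: 0.032
gripper_force: 7.0
t: 7.95
eef_pos: [0.395, 0.2604, 0.1366]
ee_rot: [-3.142, 0.0, 0.849]
force: [0.0, 0.2, -1.9]
width: 0.0317
gripper_force: 5.0
[0.39497531 0.26041786 0.13658252]
scene [] [([392, 262, 224], 0.65)]
top [([388, 253, 32], 0.7)] [([487, 363, 27], 0.84)]
wrist [([393, 251, 29], 0.85)] [([490, 361, 32], 0.86)]
```

View pics/s2c.png

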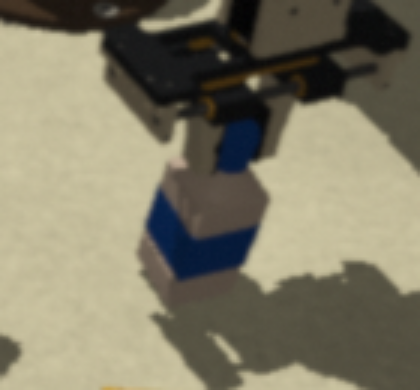

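The crop shows the bottle tilted less now, with its lowest corner at (175,308). I'll fit the tilt by projecting a box model against the silhouette.

```bash
cat >> h.py <<'E'
def corners(f,tcp,yaw,tilt):
    "bottle box: cap at grasp, tilt (deg) moves the base along tool x"
    g=np.array(tcp)+[0,0,.019]; t=np.radians(tilt)
    ex=np.array([np.cos(yaw),np.sin(yaw),0]); ey=np.array([-ex[1],ex[0],0]); ez=np.array([0,0,1])
    ax=np.cos(t)*ez-np.sin(t)*ex; b=np.cos(t)*ex+np.sin(t)*ez
    return np.array([[proj(f,g-ax*(.146-h)+i*.028*b+j*.028*ey) for i,j in((-1,-1),(-1,1),(1,1),(1,-1))] for h in(0,.11)])
E
python3 - <<'E'
from h import *
s=get_state(); f=cams.grab_frame('scene'); im=f['img'][:,:,::-1].copy()
u,v=proj(f,np.array(s['eef_pos'])-[0,0,.05]).astype(int)
o=[]
for a in (-20,-10,0,10):
    k=cv2.resize(im[v-50:v+60,u-55:u+55],None,fx=3,fy=3)
    for q in corners(f,s['eef_pos'],s['ee_rot'][2],a): cv2.polylines(k,[((q-[u-55,v-50]+.5)*3).astype(np.int32)],True,(0,0,255),1)
    o.append(k)
cv2.imwrite('pics/ov.png',cv2.resize(np.vstack([np.hstack(o[:2]),np.hstack(o[2:])]),(600,600)))
for l in('bottle','bottle_cap'):print(best('scene',l))
E
```

```text
[([376, 245, 10], 0.67)]
[([393, 261, 152], 0.78)]
```

View pics/ov.png

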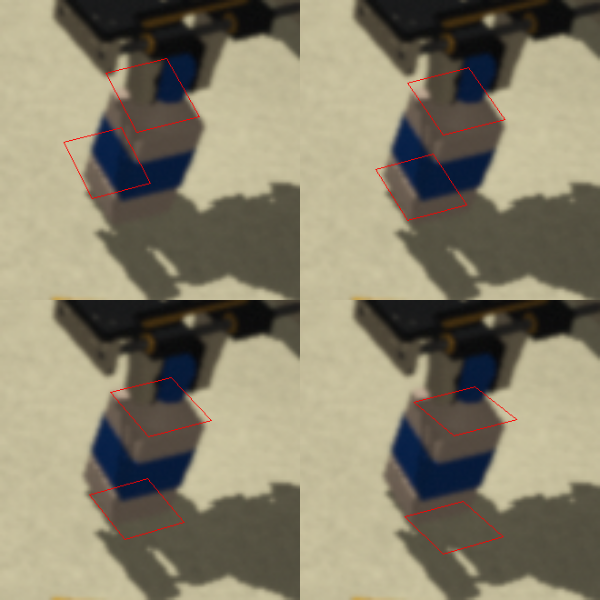

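The tilt is about 7°, with the base toward the robot. I'll set it on the bench, release so that it settles flat, then regrip it upright.

```bash
python3 -m creep '{"translation":[[0,0,-3],[-2,-2,-3],[-3,-3,-2],[-3,-3,-1],[0,0,0],[0,0,0]],"spin":[0,0,0,0,0,0],"gripper":[0.2,0.2,0.2,0.2,0.2,0.2]}' 5
python3 -m creep '{"translation":[[0,0,0],[0,0,0],[0,0,0],[0,0,0],[0,0,0],[0,0,0],[0,0,0],[0,0,0]],"spin":[0,0,0,0,0,0,0,0],"gripper":[0.45,0.5,0.6,0.6,0.6,0.6,0.6,0.6]}'
python3 - <<'E'
from h import *
s=get_state(); f=cams.grab_frame('scene'); im=f['img'][:,:,::-1].copy()
print(best('scene','bottle'),best('scene','bottle_cap'))
u,v=proj(f,np.array(s['eef_pos'])-[0,0,.05]).astype(int)
k=cv2.resize(im[v-60:v+70,u-65:u+65],None,fx=4,fy=4); 
for q in corners(f,s['eef_pos'],s['ee_rot'][2],0): cv2.polylines(k,[((q-[u-65,v-60]+.5)*4).astype(np.int32)],True,(0,0,255),1)
cv2.imwrite('pics/ov2.png',k)
cams.grab_frame('wrist'); print(best('wrist','bottle'),best('wrist','bottle_cap'))
E
```

```text
t: 9.05
eef_pos: [0.3873, 0.2525, 0.1281]
ee_rot: [3.141, -0.001, 0.85]
force: [0.3, -0.3, 5.3]
width: 0.0318
gripper_force: 5.0
t: 9.85
eef_pos: [0.387, 0.2525, 0.1276]
ee_rot: [-3.142, -0.0, 0.849]
force: [0.2, -0.4, -0.0]
width: 0.0526
gripper_force: 0.0
[([377, 246, 0], 0.64)] [([378, 246, 142], 0.88)]
[([382, 246, 2], 0.79)] [([383, 244, 151], 0.84)]
```

View pics/ov2.png

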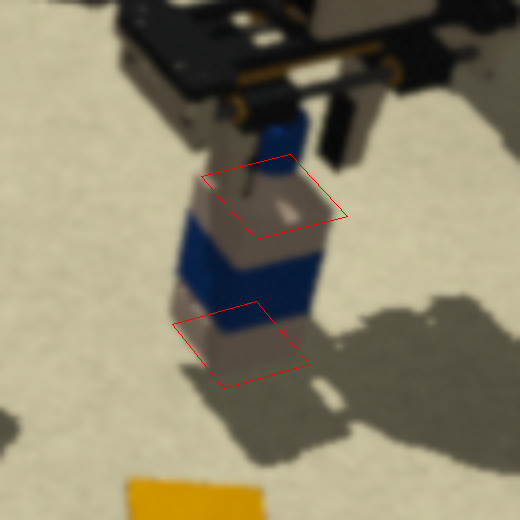

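The bottle now stands upright at about (380,246). I'll centre on the cap, regrip firmly, lift, and carry it over the pedestal.

```bash
python3 -m creep '{"translation":[[-3,-3,0],[-4,-4,1],[0,0,0],[0,0,0],[0,0,0],[0,0,0],[0,0,0],[0,0,0]],"spin":[0,0,0,0,0,0,0,0],"gripper":[0.6,0.6,0.2,0.2,0.2,0.2,0.2,0.2]}' 18
python3 -m creep '{"translation":[[0,0,0],[0,0,10],[0,0,25],[0,0,30],[0,0,25],[0,0,0]],"spin":[0,0,0,0,0,0],"gripper":[0.2,0.2,0.2,0.2,0.2,0.2]}'
python3 -m creep '{"translation":[[20,3,0],[30,6,0],[35,6,0],[40,6,0],[35,6,0],[30,6,0],[17,4,0],[0,0,0]],"spin":[-0.06,-0.08,-0.08,-0.08,-0.08,-0.075,0,0],"gripper":[0.2,0.2,0.2,0.2,0.2,0.2,0.2,0.2]}'
python3 - <<'E'
from h import *
s=get_state();print(s['eef_pos'],s['ee_rot'])
f=cams.grab_frame('scene'); print(best('scene','bottle'),best('scene','bottle_cap'))
hsv=cv2.cvtColor(f['img'],cv2.COLOR_RGB2HSV); m=cv2.inRange(hsv,(18,150,100),(35,255,255)); u,v=proj(f,[.587,.283,.06]).astype(int); M=np.zeros_like(m); M[v-30:v+30,u-35:u+35]=1
c=max(cv2.findContours(m*M,0,1)[0],key=cv2.contourArea)
w=np.array([ray(f,*p[0],.06)[:2]*1000 for p in c],np.float32); print('ped',cv2.minAreaRect(w))
im=f['img'][:,:,::-1].copy()
k=cv2.resize(im[v-110:v+30,u-70:u+70],None,fx=4,fy=4)
for q in corners(f,s['eef_pos'],s['ee_rot'][2],0): cv2.polylines(k,[((q-[u-70,v-110]+.5)*4).astype(np.int32)],True,(0,0,255),1)
cv2.imwrite('pics/ov3.png',k)
cams.grab_frame('wrist'); print(best('wrist','bottle'),best('wrist','bottle_cap'),best('wrist','pedestal_top'))
cams.grab_frame('top'); print(best('top','bottle'),best('top','bottle_cap'))
E
```

```text
t: 10.95
eef_pos: [0.3801, 0.2455, 0.1286]
ee_rot: [3.142, -0.0, 0.849]
force: [0.0, -0.2, 1.7]
width: 0.0314
gripper_force: 18.0
t: 11.55
eef_pos: [0.3813, 0.2468, 0.2224]
ee_rot: [-3.142, -0.006, 0.85]
force: [-0.2, -0.2, -2.5]
width: 0.0318
gripper_force: 18.0
t: 12.35
eef_pos: [0.5883, 0.2822, 0.2162]
ee_rot: [3.141, 0.003, 0.393]
force: [-0.7, -0.9, -2.3]
width: 0.0316
gripper_force: 18.0
[0.58826811 0.2822415  0.21622037] [3.14071012e+00 2.95537072e-03 3.92712414e-01]
[([586, 282, 87], 0.96)] [([586, 279, 233], 0.73)]
ped ((600.72607421875, 261.1988525390625), (63.338069915771484, 20.810224533081055), 28.33357810974121)
[([588, 284, 91], 0.74)] [([590, 282, 240], 0.77)] []
[([584, 287, 92], 0.86)] [([589, 283, 234], 0.85)]
```

View pics/ov3.png

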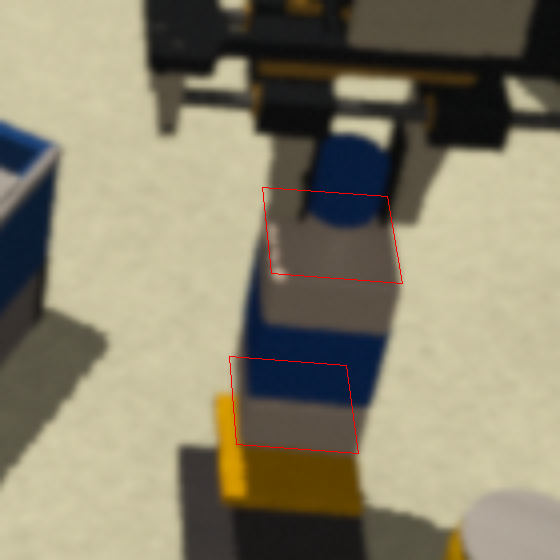

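The overlay shows the bottle upright, square to the pedestal and centred within about 1-2 mm. I'll lower it.

```bash
python3 -m creep '{"translation":[[0,0,-12],[0,0,-8],[0,0,-4],[0,0,-2],[0,0,-1],[0,0,-1],[0,0,0],[0,0,0]],"spin":[0,0,0,0,0,0,0,0],"gripper":[0.2,0.2,0.2,0.2,0.2,0.2,0.2,0.2]}'
python3 -m creep '{"translation":[[0,0,-1],[0,0,0],[0,0,0]],"spin":[0,0,0],"gripper":[0.2,0.2,0.2]}'
```

```text
t: 13.65
eef_pos: [0.5871, 0.2825, 0.1908]
ee_rot: [-3.142, -0.0, 0.394]
force: [-0.3, -0.2, -2.9]
width: 0.0316
gripper_force: 18.0
t: 13.95
eef_pos: [0.587, 0.2824, 0.1896]
ee_rot: [-3.142, -0.0, 0.394]
force: [-0.3, -0.2, -2.7]
width: 0.0315
gripper_force: 18.0
```

```bash
python3 -m creep '{"translation":[[0,0,-1],[0,0,0],[0,0,0]],"spin":[0,0,0],"gripper":[0.2,0.2,0.2]}'
python3 -m creep '{"translation":[[0,0,-0.7],[0,0,0],[0,0,0]],"spin":[0,0,0],"gripper":[0.2,0.2,0.2]}'
python3 -m creep '{"translation":[[0,0,-0.7],[0,0,0],[0,0,0]],"spin":[0,0,0],"gripper":[0.2,0.2,0.2]}'
```

```text
t: 14.25
eef_pos: [0.5871, 0.2825, 0.1887]
ee_rot: [3.142, -0.0, 0.394]
force: [0.6, -0.2, -1.0]
width: 0.0314
gripper_force: 18.0
t: 14.55
eef_pos: [0.5875, 0.2826, 0.1886]
ee_rot: [-3.142, -0.001, 0.394]
force: [0.2, -0.7, 4.1]
width: 0.0315
gripper_force: 18.0
t: 14.85
eef_pos: [0.5877, 0.2826, 0.1886]
ee_rot: [3.141, -0.002, 0.395]
force: [0.3, -0.7, 7.2]
width: 0.032
gripper_force: 18.0
```

Contact. I'll release, rise, and check from all three cameras.

```bash
python3 -m creep '{"translation":[[0,0,0.5],[0,0,0],[0,0,0],[0,0,0],[0,0,0],[0,0,20],[0,0,30],[0,0,30]],"spin":[0,0,0,0,0,0,0,0],"gripper":[0.4,0.45,0.5,0.6,0.6,0.6,0.6,0.6]}'
python3 -m creep '{"translation":[[0,0,0],[0,-30,0],[0,-45,0],[0,-45,0],[0,-45,0],[0,-45,0],[-5,-40,0],[0,0,0]],"spin":[-0.08,-0.08,-0.08,-0.08,-0.08,-0.094,0,0],"gripper":[0.5,0.5,0.5,0.5,0.5,0.5,0.5,0.5]}'
python3 - <<'E'
from h import *
s=get_state();print(s['eef_pos'],s['ee_rot'])
f=save('scene','s4')
for c in ('scene','top','wrist'):
    if c!='scene': cams.grab_frame(c)
    for l in ('bottle','bottle_cap','cover_knob','well_mouth','dome0','cleaner','start_top'): print(c,l,best(c,l,2))
im=cv2.imread('pics/s4.png'); u,v=proj(f,[.587,.283,.06]).astype(int); k=cv2.resize(im[v-90:v+50,u-70:u+70],None,fx=4,fy=4)
for dz in(0,): 
  for q in corners(f,[.587,.2826,.187],.394,0): cv2.polylines(k,[((q-[u-70,v-90]+.5)*4).astype(np.int32)],True,(0,0,255),1)
cv2.imwrite('pics/s4c.png',k)
E
```

```text
t: 15.65
eef_pos: [0.5868, 0.2822, 0.2681]
ee_rot: [3.141, 0.001, 0.394]
force: [0.0, 0.1, 0.0]
width: 0.0525
gripper_force: 0.0
t: 16.45
eef_pos: [0.5812, 0.0285, 0.268]
ee_rot: [3.141, 0.0, -0.104]
force: [0.1, 0.1, -0.2]
width: 0.044
gripper_force: 0.0
[0.58115356 0.02848946 0.26802211] [ 3.14122102e+00  1.77795788e-05 -1.03633669e-01]
scene bottle [([583, 283, 64], 0.62), ([567, 28, 125], 0.56)]
scene bottle_cap [([587, 283, 205], 0.66), ([693, 401, -1], 0.28)]
scene cover_knob [([582, 28, 146], 0.94)]
scene well_mouth [([570, 27, 125], 0.85)]
scene dome0 [([428, -194, -2], 0.76), ([516, -255, 2], 0.67)]
scene cleaner [([572, 29, -2], 0.88)]
scene start_top [([521, -78, 109], 0.43)]
top bottle [([491, -463, 3], 0.75)]
top bottle_cap [([691, 400, -1], 0.42), ([427, -196, 15], 0.27)]
top cover_knob [([580, 32, 148], 0.78)]
top well_mouth [([574, 27, 125], 0.88), ([572, 32, 5], 0.62)]
top dome0 [([420, -195, 2], 0.73), ([516, -255, 3], 0.71)]
top cleaner [([571, 31, 2], 0.68)]
top start_top [([522, -74, 107], 0.4)]
wrist bottle [([589, 283, 61], 0.75)]
wrist bottle_cap [([591, 281, 212], 0.68)]
wrist cover_knob [([588, 284, 63], 0.53)]
wrist well_mouth [([573, 34, 128], 0.57)]
wrist dome0 [([516, -258, 2], 0.93), ([520, -254, 18], 0.24)]
wrist cleaner [([573, 29, 2], 0.83)]
wrist start_top [([522, -71, 104], 0.62)]
```

View pics/s4c.png

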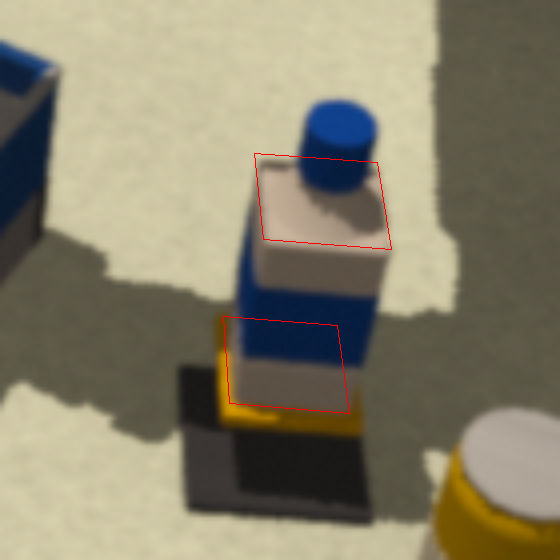

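The crop shows the bottle upright on the yellow top with even margins of about 10-12 px left and right. Next I'll grip the cover knob at (581,28).

```bash
python3 -m creep '{"translation":[[0,0,-40],[0,0,-40],[0,0,-30],[0,0,-19],[0,0,0],[0,0,0]],"spin":[0,0,0,0,0,0],"gripper":[0.5,0.5,0.5,0.5,0.5,0.5]}'
python3 -m creep '{"translation":[[0,0,0],[0,0,0],[0,0,0],[0,0,0],[0,0,0],[0,0,0]],"spin":[0,0,0,0,0,0],"gripper":[0.1,0.1,0.1,0.1,0.1,0.1]}' 20
python3 -m creep '{"translation":[[8,-0.8,0],[15,-1.5,0],[20,-2,0],[20,-2,0],[20,-2,0],[13,-1.3,0],[0,0,0],[0,0,0]],"spin":[0,0,0,0,0,0,0,0],"gripper":[0.1,0.1,0.1,0.1,0.1,0.1,0.1,0.1]}'
```

```text
t: 18.25
eef_pos: [0.5824, 0.0324, 0.1392]
ee_rot: [3.141, -0.0, -0.1]
force: [-0.6, 0.9, 0.6]
width: 0.0438
gripper_force: 0.0
t: 18.85
eef_pos: [0.581, 0.0286, 0.1399]
ee_rot: [3.136, 0.001, -0.1]
force: [-1.5, -16.9, 4.5]
width: 0.0215
gripper_force: 20.0
t: 19.65
eef_pos: [0.678, 0.0181, 0.14]
ee_rot: [3.136, 0.0, -0.101]
force: [-1.1, -17.6, 2.8]
width: 0.0214
gripper_force: 20.0
```

```bash
python3 -m creep '{"translation":[[0,-4,0],[3,-0.3,0],[3,-0.3,0],[3,-0.3,0],[2,-0.2,0],[0,0,0],[0,0,0]],"spin":[0,0,0,0,0,0,0],"gripper":[0.1,0.1,0.1,0.1,0.1,0.1,0.1]}'
python3 -m creep '{"translation":[[2,-0.2,0],[0,0,0],[0,0,0]],"spin":[0,0,0],"gripper":[0.1,0.1,0.1]}'
python3 -m creep '{"translation":[[2,-0.2,0],[0,0,0],[0,0,0]],"spin":[0,0,0],"gripper":[0.1,0.1,0.1]}'
python3 -m creep '{"translation":[[2,-0.2,0],[0,0,0],[0,0,0]],"spin":[0,0,0],"gripper":[0.1,0.1,0.1]}'
```

```text
t: 20.35
eef_pos: [0.6864, 0.017, 0.1399]
ee_rot: [3.14, 0.004, -0.099]
force: [-13.5, -3.4, 14.2]
width: 0.0215
gripper_force: 20.0
t: 20.65
eef_pos: [0.6869, 0.017, 0.1397]
ee_rot: [3.139, 0.007, -0.1]
force: [-18.7, -0.6, 16.6]
width: 0.0215
gripper_force: 20.0
t: 20.95
eef_pos: [0.6879, 0.0168, 0.1393]
ee_rot: [3.139, 0.009, -0.1]
force: [-21.8, -1.1, 17.4]
width: 0.0213
gripper_force: 20.0
t: 21.25
eef_pos: [0.6892, 0.0167, 0.1389]
ee_rot: [3.139, 0.011, -0.1]
force: [-22.6, 0.6, 16.7]
width: 0.0213
gripper_force: 20.0
```

The end stop is reached, with force rising to about 22 N. I'll release, rise, go over dome0 and re-look.

```bash
python3 -m creep '{"translation":[[-6,0.6,0],[0,0,0],[0,0,0],[0,0,0],[0,0,0],[0,0,30],[0,0,40],[0,0,40]],"spin":[0,0,0,0,0,0,0,0],"gripper":[0.1,0.1,0.4,0.5,0.5,0.5,0.5,0.5]}'
python3 -m creep '{"translation":[[-23,-38,0],[-25,-40,0],[-25,-40,0],[-25,-40,0],[-25,-40,0],[-25,-40,0],[-23,-36,0],[0,0,0]],"spin":[0,0,0,0,0,0,0,0],"gripper":[0.7,0.7,0.7,0.7,0.7,0.7,0.7,0.7]}'
python3 - <<'E'
from h import *
s=get_state();print(s['eef_pos'],s['ee_rot'])
f=save('top','t5')
print(best('top','cover_knob'),best('top','dome0_mid',3),best('top','dome0',3))
cams.grab_frame('wrist');print(best('wrist','dome0_mid',3),best('wrist','dome0',3))
cams.grab_frame('scene');print(best('scene','dome0',3),best('scene','cover_knob'))
im=cv2.imread('pics/t5.png')[120:330,230:480]; cv2.imwrite('pics/t5c.png',cv2.resize(im,None,fx=2.8,fy=2.8))
E
```

```text
t: 22.05
eef_pos: [0.6889, 0.0181, 0.2494]
ee_rot: [3.141, 0.001, -0.099]
force: [0.7, -0.0, -0.0]
width: 0.0438
gripper_force: 0.0
t: 22.85
eef_pos: [0.5157, -0.2592, 0.2491]
ee_rot: [3.142, -0.0, -0.103]
force: [0.4, -0.2, 0.6]
width: 0.0616
gripper_force: 0.0
[ 0.51574427 -0.25919765  0.24907783] [ 3.14156582e+00 -3.89053425e-04 -1.03372267e-01]
[([684, 18, 148], 0.98)] [([517, -253, 14], 0.51)] [([422, -194, 4], 0.55), ([518, -254, 3], 0.51)]
[([516, -250, 16], 0.82)] [([516, -254, 3], 0.81), ([424, -195, -5], 0.57)]
[([425, -196, 1], 0.56), ([516, -254, -2], 0.55)] [([685, 16, 146], 0.58)]
```

View pics/t5c.png

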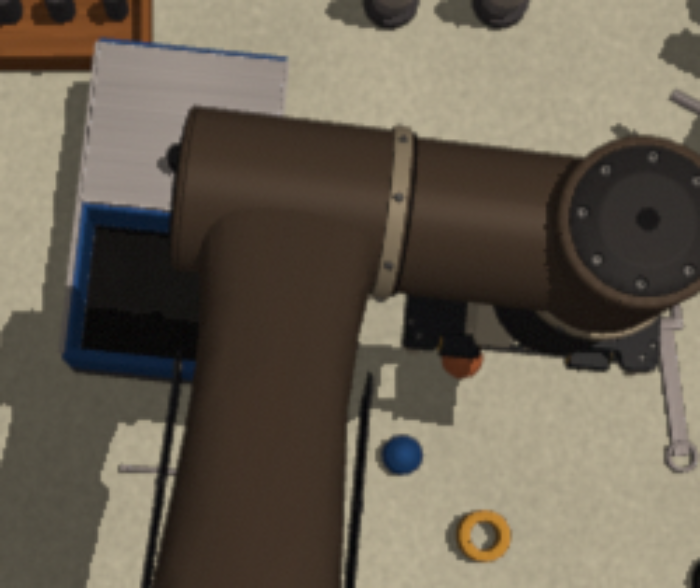

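The cover is fully open and the well clear. dome0 at (462,360) in the crop and dome1 at (403,455) have not moved. I'll grip dome0 with the fingertips about 12 mm above its foot so that the gripper body stays above the well rim later.

```bash
python3 -m creep '{"translation":[[1,5,-40],[0,0,-45],[0,0,-45],[0,0,-45],[0,0,-35],[0,0,-17],[0,0,-10],[0,0,0]],"spin":[0,0,0,0,0,0,0,0],"gripper":[0.7,0.7,0.7,0.7,0.7,0.7,0.7,0.7]}'
python3 - <<'E'
from h import *
s=get_state();print(s['eef_pos'],s['force'])
save('wrist','w6'); print(best('wrist','dome0'))
E
```

```text
t: 24.15
eef_pos: [0.5185, -0.2509, 0.0105]
ee_rot: [-3.142, 0.002, -0.099]
force: [1.0, 0.8, -0.2]
width: 0.0616
gripper_force: 0.0
[ 0.51854753 -0.25094441  0.01052532] [ 0.98243257  0.75798152 -0.24016575]
[]
```

View pics/w6.png

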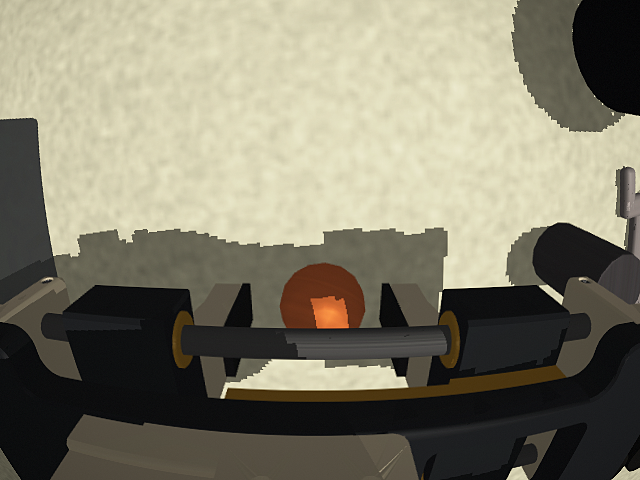

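The wrist view shows the dome at (322,305) between the pads (250 and 383). I'll check its fore-aft position with the fisheye model.

```bash
cat >> h.py <<'E'
def fproj(f,X):
    c=f['R']@np.array(X)+f['t']; r=np.hypot(c[0],c[1]); a=np.arctan2(r,c[2]); K=f['mtx']
    return np.array([K[0,2]+K[0,0]*a*c[0]/r,K[1,2]+K[1,1]*a*c[1]/r])
E
python3 - <<'E'
from h import *
from scipy.optimize import minimize
s=get_state(); f=cams.grab_frame('wrist'); tcp=np.array(s['eef_pos'])
hsv=cv2.cvtColor(f['img'],cv2.COLOR_RGB2HSV); m=cv2.inRange(hsv,(2,140,60),(14,255,255)); m[:250]=0;m[330:]=0;m[:,:270]=0;m[:,375:]=0
ys,xs=np.nonzero(m); print('obs cols',xs.min(),xs.max(),'top',ys.min())
def sil(x,y):
    P=[]
    for z in np.linspace(.006,.034,12):
        r=.02 if z<.015 else .02*np.sqrt(max(0,1-((z-.015)/.019)**2))
        for a in np.linspace(0,2*np.pi,40): P.append(fproj(f,[x+r*np.cos(a),y+r*np.sin(a),z]))
    P=np.array(P); return np.array([P[:,0].min(),P[:,0].max(),P[:,1].min()])
o=np.array([xs.min(),xs.max(),ys.min()])
r=minimize(lambda p:((sil(*p)-o)**2).sum(),tcp[:2],method='Nelder-Mead'); print(r.x,r.fun,tcp)
E
```

```text
obs cols 280 363 top 264
[ 0.51607057 -0.25322877] 3.6575769575602735 [ 0.5198434  -0.25128318  0.01249169]
```

```bash
python3 -m creep '{"translation":[[-2.5,-2,0],[0,0,0],[0,0,0],[0,0,0],[0,0,0],[0,0,0],[0,0,0]],"spin":[0,0,0,0,0,0,0],"gripper":[0.7,0.3,0.3,0.3,0.3,0.3,0.3]}' 20
python3 -m creep '{"translation":[[0,0,10],[0,0,20],[0,0,40],[0,0,45],[0,0,45],[0,0,30],[0,0,0]],"spin":[0,0,0,0,0,0,0],"gripper":[0.3,0.3,0.3,0.3,0.3,0.3,0.3]}'
```

```text
t: 25.0
eef_pos: [0.5167, -0.2533, 0.0119]
ee_rot: [3.141, -0.0, -0.1]
force: [-1.3, 0.1, 3.9]
width: 0.0384
gripper_force: 20.0
t: 25.7
eef_pos: [0.5189, -0.2539, 0.2074]
ee_rot: [3.14, -0.009, -0.099]
force: [0.2, 0.9, -1.1]
width: 0.0384
gripper_force: 20.0
```

The dome is held. I'll carry it over the front half of the well, at cleaner x -24, which is world (548,32).

```bash
python3 -m creep '{"translation":[[4,25,0],[4,40,0],[4,45,0],[4,45,0],[4,45,0],[4,45,0],[5,40,0],[0,0,0]],"spin":[0,0,0,0,0,0,0,0],"gripper":[0.3,0.3,0.3,0.3,0.3,0.3,0.3,0.3]}'
python3 -m creep '{"translation":[[0,0,-20],[0,0,-25],[0,0,-25],[0,0,-20],[0,0,0],[0,0,0],[0,0,0]],"spin":[0,0,0,0,0,0,0],"gripper":[0.3,0.3,0.3,0.3,0.3,0.3,0.3]}'
python3 - <<'E'
from h import *
s=get_state();print(s['eef_pos'],s['force'])
save('wrist','w7'); print(best('wrist','well_mouth'),best('wrist','cleaner'),best('wrist','liner'))
E
```

```text
t: 26.5
eef_pos: [0.5456, 0.0357, 0.2011]
ee_rot: [-3.141, 0.001, -0.096]
force: [0.1, -0.1, -0.3]
width: 0.0381
gripper_force: 20.0
t: 27.2
eef_pos: [0.5462, 0.0318, 0.1128]
ee_rot: [-3.141, -0.001, -0.1]
force: [0.2, 0.6, -1.0]
width: 0.0385
gripper_force: 20.0
[0.54619985 0.03180065 0.11279771] [ 0.23429568  0.5598129  -0.95997371]
[([573, 30, 128], 0.67)] [([572, 27, 3], 0.96)] [([575, 32, 44], 0.77)]
```

View pics/w7.png

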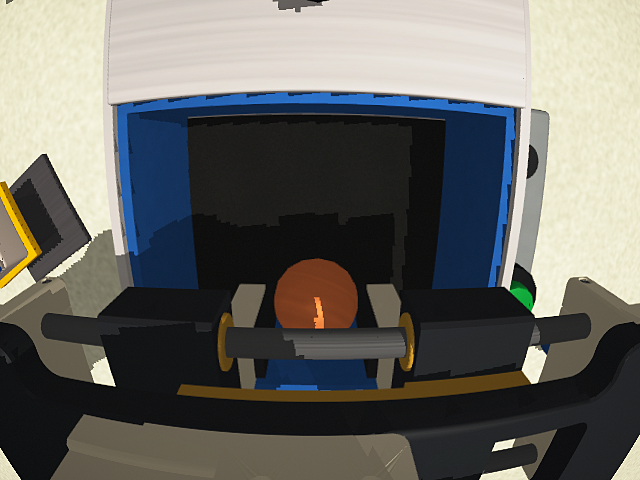

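The view shows the dome gripped at (316,300), over the black mat and centred in the well. White rails run down both sides, so I'll lower carefully and watch the force.

```bash
python3 -m creep '{"translation":[[3,0,-10],[0,0,-15],[0,0,-10],[0,0,-5],[0,0,0],[0,0,0]],"spin":[0,0,0,0,0,0],"gripper":[0.3,0.3,0.3,0.3,0.3,0.3]}'
python3 -m creep '{"translation":[[0,0,-2],[0,0,-2],[0,0,0],[0,0,0]],"spin":[0,0,0,0],"gripper":[0.3,0.3,0.3,0.3]}'
python3 -m creep '{"translation":[[0,0,-2],[0,0,0],[0,0,0]],"spin":[0,0,0],"gripper":[0.3,0.3,0.3]}'
python3 -m creep '{"translation":[[0,0,-2],[0,0,0],[0,0,0]],"spin":[0,0,0],"gripper":[0.3,0.3,0.3]}'
```

```text
t: 28.0
eef_pos: [0.5488, 0.0318, 0.0718]
ee_rot: [3.141, -0.0, -0.1]
force: [0.2, -1.2, -1.0]
width: 0.0383
gripper_force: 20.0
t: 28.4
eef_pos: [0.5485, 0.0317, 0.0677]
ee_rot: [-3.142, -0.0, -0.1]
force: [0.2, -0.6, -1.3]
width: 0.0382
gripper_force: 20.0
t: 28.7
eef_pos: [0.5485, 0.0317, 0.0656]
ee_rot: [3.142, 0.0, -0.1]
force: [0.1, 0.4, -0.8]
width: 0.0383
gripper_force: 20.0
t: 29.0
eef_pos: [0.5485, 0.0317, 0.0636]
ee_rot: [3.142, 0.0, -0.1]
force: [0.2, -0.3, -0.5]
width: 0.0381
gripper_force: 20.0
```

```bash
python3 -m creep '{"translation":[[0,0,-1],[0,0,0],[0,0,0]],"spin":[0,0,0],"gripper":[0.3,0.3,0.3]}'
python3 -m creep '{"translation":[[0,0,-1],[0,0,0],[0,0,0]],"spin":[0,0,0],"gripper":[0.3,0.3,0.3]}'
python3 -m creep '{"translation":[[0,0,-0.7],[0,0,0],[0,0,0]],"spin":[0,0,0],"gripper":[0.3,0.3,0.3]}'
```

```text
t: 29.3
eef_pos: [0.5485, 0.0317, 0.0627]
ee_rot: [-3.142, -0.0, -0.1]
force: [0.4, 0.9, -0.9]
width: 0.0384
gripper_force: 20.0
t: 29.6
eef_pos: [0.5485, 0.0318, 0.0616]
ee_rot: [3.142, 0.0, -0.1]
force: [0.4, -0.3, -0.7]
width: 0.0385
gripper_force: 20.0
t: 29.9
eef_pos: [0.5486, 0.0318, 0.061]
ee_rot: [-3.142, -0.0, -0.1]
force: [0.5, 1.3, -1.6]
width: 0.0384
gripper_force: 20.0
```

```bash
python3 -m creep '{"translation":[[0,0,-0.7],[0,0,0],[0,0,0]],"spin":[0,0,0],"gripper":[0.3,0.3,0.3]}'
python3 -m creep '{"translation":[[0,0,-0.7],[0,0,0],[0,0,0]],"spin":[0,0,0],"gripper":[0.3,0.3,0.3]}'
```

```text
t: 30.2
eef_pos: [0.5486, 0.0318, 0.0609]
ee_rot: [-3.142, -0.0, -0.1]
force: [-1.7, 0.8, 5.1]
width: 0.0383
gripper_force: 20.0
t: 30.5
eef_pos: [0.5487, 0.0318, 0.0608]
ee_rot: [-3.142, -0.001, -0.099]
force: [-5.3, 0.3, 11.8]
width: 0.0384
gripper_force: 20.0
```

There is contact at TCP 61 mm, which is the mat (49) plus the 12 mm grip offset. I'll release, rise, and view from above dome1.

```bash
python3 -m creep '{"translation":[[0,0,0.8],[0,0,0],[0,0,0],[0,0,0],[0,0,5],[0,0,15],[0,0,40],[0,0,45]],"spin":[0,0,0,0,0,0,0,0],"gripper":[0.45,0.55,0.55,0.55,0.55,0.55,0.55,0.55]}'
python3 - <<'E'
from h import *
save('wrist','w8'); print(best('wrist','dome0',2))
cams.grab_frame('top'); print(best('top','dome1',2)); cams.grab_frame('scene'); print(best('scene','dome1',2))
E
python3 -m creep '{"translation":[[-10,-25,40],[-20,-40,20],[-20,-40,0],[-20,-40,0],[-20,-40,0],[-18,-40,0],[-18,0,0],[0,0,0]],"spin":[0,0,0,0,0,0,0,0],"gripper":[0.7,0.7,0.7,0.7,0.7,0.7,0.7,0.7]}'
python3 - <<'E'
from h import *
print(get_state()['eef_pos'])
cams.grab_frame('wrist'); print(best('wrist','dome1',2),best('wrist','dome1_mid',2))
E
```

```text
t: 31.3
eef_pos: [0.5475, 0.0314, 0.1656]
ee_rot: [3.14, 0.003, -0.1]
force: [1.5, -0.3, 0.9]
width: 0.0481
gripper_force: 0.0
[([427, -196, -3], 0.6), ([549, 29, 51], 0.58)]
[([420, -197, 4], 0.7), ([547, 29, 46], 0.59)]
[([547, 31, 50], 0.84), ([424, -194, -1], 0.56)]
t: 32.4
eef_pos: [0.4197, -0.1943, 0.2241]
ee_rot: [-3.141, 0.003, -0.103]
force: [1.0, 0.6, -0.0]
width: 0.0615
gripper_force: 0.0
[ 0.41970618 -0.19427438  0.2240792 ]
[([553, 27, 48], 0.97), ([425, -195, -4], 0.72)] [([419, -193, 15], 0.61)]
```

View pics/w8.png

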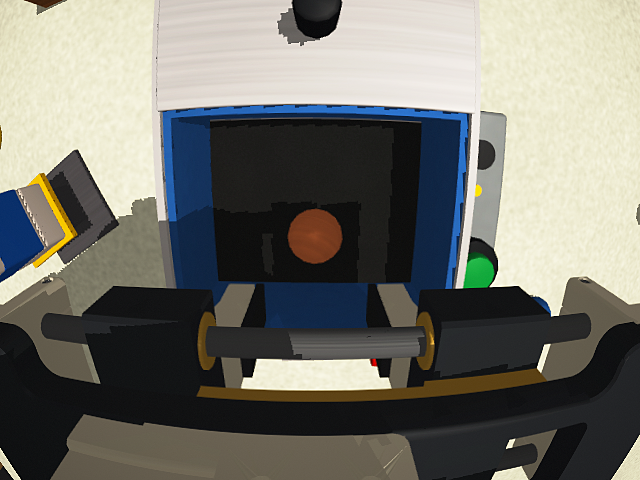

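dome0 stands on the mat at (315,237), front-centre in the well. That was my last picture view, so from here I rely on numbers. I'll descend on dome1 and fit its silhouette.

```bash
python3 -m creep '{"translation":[[2,-1,-40],[0,0,-45],[0,0,-45],[0,0,-35],[0,0,-25],[0,0,-15],[0,0,-6],[0,0,0]],"spin":[0,0,0,0,0,0,0,0],"gripper":[0.7,0.7,0.7,0.7,0.7,0.7,0.7,0.7]}'
python3 - <<'E'
from h import *
from scipy.optimize import minimize
s=get_state(); f=cams.grab_frame('wrist'); tcp=np.array(s['eef_pos'])
hsv=cv2.cvtColor(f['img'],cv2.COLOR_RGB2HSV); m=cv2.inRange(hsv,(98,120,40),(120,255,255)); m[:240]=0;m[330:]=0;m[:,:255]=0;m[:,380:]=0
ys,xs=np.nonzero(m); o=np.array([xs.min(),xs.max(),ys.min()]); print('obs',o,len(xs))
def sil(x,y):
    P=np.array([fproj(f,[x+r*np.cos(a),y+r*np.sin(a),z]) for z in np.linspace(.006,.034,12) for r in [.02 if z<.015 else .02*np.sqrt(max(0,1-((z-.015)/.019)**2))] for a in np.linspace(0,2*np.pi,40)])
    return np.array([P[:,0].min(),P[:,0].max(),P[:,1].min()])
r=minimize(lambda p:((sil(*p)-o)**2).sum(),tcp[:2],method='Nelder-Mead'); print(r.x,r.fun,tcp,s['ee_rot'])
E
```

```text
t: 33.35
eef_pos: [0.4245, -0.1938, 0.0134]
ee_rot: [3.141, 0.002, -0.099]
force: [0.0, -1.1, -0.1]
width: 0.0608
gripper_force: 0.0
obs [275 358 262] 4621
[ 0.4215641  -0.19346033] 2.9334363269728723 [ 0.42446563 -0.19378421  0.01344462] [ 3.14131869e+00  2.24924676e-03 -9.86786434e-02]
```

```bash
python3 -m creep '{"translation":[[-2.5,0,-1],[0,0,0],[0,0,0],[0,0,0],[0,0,0],[0,0,0],[0,0,0]],"spin":[0,0,0,0,0,0,0],"gripper":[0.7,0.3,0.3,0.3,0.3,0.3,0.3]}' 20
python3 -m creep '{"translation":[[0,0,10],[0,0,20],[0,0,40],[0,0,45],[0,0,45],[0,0,30],[0,0,0],[0,0,0]],"spin":[0,0,0,0,0,0,0,0],"gripper":[0.3,0.3,0.3,0.3,0.3,0.3,0.3,0.3]}'
python3 -m creep '{"translation":[[20,25,0],[30,35,0],[30,40,0],[30,40,0],[30,40,0],[20,30,0],[14,10,0],[0,0,0]],"spin":[0,0,0,0,0,0,0,0],"gripper":[0.3,0.3,0.3,0.3,0.3,0.3,0.3,0.3]}'
python3 - <<'E'
from h import *
print(get_state()['eef_pos'])
for c in('wrist','scene'): cams.grab_frame(c); print(best(c,'dome0',3),best(c,'well_mouth'),best(c,'cover_knob'))
E
```

```text
t: 34.1
eef_pos: [0.4223, -0.1943, 0.0137]
ee_rot: [3.142, -0.001, -0.1]
force: [-1.1, 0.7, 5.4]
width: 0.0382
gripper_force: 20.0
t: 34.9
eef_pos: [0.4218, -0.1941, 0.204]
ee_rot: [-3.141, -0.002, -0.1]
force: [0.6, 0.2, -1.9]
width: 0.038
gripper_force: 20.0
t: 35.7
eef_pos: [0.5964, 0.0274, 0.2006]
ee_rot: [3.14, 0.004, -0.098]
force: [-0.5, -1.6, -1.6]
width: 0.0379
gripper_force: 20.0
[0.59635334 0.02735036 0.20055813]
[([599, 28, 184], 0.89)] [([588, 284, 61], 0.19)] [([684, 16, 151], 0.7)]
[([548, 34, 50], 0.85), ([597, 24, 186], 0.77)] [([568, 34, 122], 0.55)] [([684, 19, 146], 0.61)]
```

```bash
python3 -m creep '{"translation":[[0,0,-20],[0,0,-25],[0,0,-25],[0,0,-15],[0,0,0],[0,0,0]],"spin":[0,0,0,0,0,0],"gripper":[0.3,0.3,0.3,0.3,0.3,0.3]}'
python3 - <<'E'
from h import *
s=get_state();f=cams.grab_frame('wrist'); print(-f['R'].T@f['t']-s['eef_pos'])
E
```

```text
t: 36.7
eef_pos: [0.5962, 0.0255, 0.119]
ee_rot: [3.141, -0.0, -0.1]
force: [0.2, -1.1, -1.1]
width: 0.0377
gripper_force: 20.0
[ 0.07783564 -0.00730135  0.1568763 ]
```

```bash
python3 -m creep '{"translation":[[0,1,-15],[0,0,-15],[0,0,-10],[0,0,-5],[0,0,0],[0,0,0]],"spin":[0,0,0,0,0,0],"gripper":[0.3,0.3,0.3,0.3,0.3,0.3]}'
python3 -m creep '{"translation":[[0,0,-2],[0,0,-2],[0,0,0],[0,0,0]],"spin":[0,0,0,0],"gripper":[0.3,0.3,0.3,0.3]}'
python3 -m creep '{"translation":[[0,0,-2],[0,0,0],[0,0,0]],"spin":[0,0,0],"gripper":[0.3,0.3,0.3]}'
python3 -m creep '{"translation":[[0,0,-1.5],[0,0,0],[0,0,0]],"spin":[0,0,0],"gripper":[0.3,0.3,0.3]}'
```

```text
t: 37.35
eef_pos: [0.5965, 0.0268, 0.074]
ee_rot: [-3.141, -0.001, -0.1]
force: [0.0, -1.0, -0.3]
width: 0.0379
gripper_force: 20.0
t: 37.75
eef_pos: [0.596, 0.0268, 0.0694]
ee_rot: [3.142, 0.0, -0.1]
force: [0.5, 0.3, -0.6]
width: 0.038
gripper_force: 20.0
t: 38.05
eef_pos: [0.5959, 0.0267, 0.0672]
ee_rot: [3.141, 0.0, -0.1]
force: [-0.0, 0.0, -1.0]
width: 0.038
gripper_force: 20.0
t: 38.35
eef_pos: [0.596, 0.0267, 0.0658]
ee_rot: [3.142, 0.0, -0.1]
force: [0.2, 0.0, -0.6]
width: 0.0379
gripper_force: 20.0
```

```bash
python3 -m creep '{"translation":[[0,0,-1.5],[0,0,0],[0,0,0]],"spin":[0,0,0],"gripper":[0.3,0.3,0.3]}'
python3 -m creep '{"translation":[[0,0,-1],[0,0,0],[0,0,0]],"spin":[0,0,0],"gripper":[0.3,0.3,0.3]}'
python3 -m creep '{"translation":[[0,0,-0.7],[0,0,0],[0,0,0]],"spin":[0,0,0],"gripper":[0.3,0.3,0.3]}'
```

```text
t: 38.65
eef_pos: [0.596, 0.0268, 0.0643]
ee_rot: [3.142, 0.0, -0.1]
force: [0.4, 0.4, -0.1]
width: 0.038
gripper_force: 20.0
t: 38.95
eef_pos: [0.596, 0.0267, 0.0633]
ee_rot: [3.142, 0.0, -0.1]
force: [0.4, -0.3, -1.8]
width: 0.0378
gripper_force: 20.0
t: 39.25
eef_pos: [0.5961, 0.0268, 0.0629]
ee_rot: [-3.142, -0.0, -0.1]
force: [-0.8, -0.5, 1.4]
width: 0.0381
gripper_force: 20.0
```

```bash
python3 -m creep '{"translation":[[0,0,-0.7],[0,0,0],[0,0,0]],"spin":[0,0,0],"gripper":[0.3,0.3,0.3]}'
python3 -m creep '{"translation":[[0,0,0],[0,0,0],[0,0,0],[0,0,0],[0,0,5],[0,0,15],[0,0,40],[0,0,40]],"spin":[0,0,0,0,0,0,0,0],"gripper":[0.45,0.55,0.55,0.55,0.55,0.55,0.55,0.55]}'
python3 -m creep '{"translation":[[20,-2,20],[30,-3,20],[35,-3.5,0],[5,-0.5,0],[0,0,0],[0,0,0]],"spin":[0,0,0,0,0,0],"gripper":[0.55,0.55,0.55,0.55,0.55,0.55]}'
python3 - <<'E'
from h import *
print(get_state()['eef_pos'])
for c in('scene','top','wrist'):
    cams.grab_frame(c); print(c,[best(c,l,3) for l in('dome0','dome3','bottle','cover_knob')])
E
```

```text
t: 39.55
eef_pos: [0.5962, 0.0268, 0.0628]
ee_rot: [-3.142, -0.001, -0.1]
force: [-3.1, 0.8, 6.3]
width: 0.0377
gripper_force: 20.0
t: 40.35
eef_pos: [0.5954, 0.0265, 0.1627]
ee_rot: [3.141, 0.002, -0.1]
force: [1.4, 0.2, 0.5]
width: 0.0479
gripper_force: 0.0
t: 40.95
eef_pos: [0.6852, 0.0177, 0.2015]
ee_rot: [3.141, 0.001, -0.1]
force: [-0.1, 0.6, -0.3]
width: 0.048
gripper_force: 0.0
[0.68518837 0.01766869 0.20147803]
scene [[([549, 34, 47], 0.77), ([599, 24, 48], 0.47)], [([549, 34, 47], 0.77), ([599, 24, 48], 0.47)], [([583, 284, 62], 0.72)], [([684, 16, 144], 0.66)]]
top [[([548, 30, 52], 0.55), ([594, 24, 56], 0.47)], [([548, 30, 52], 0.55), ([594, 24, 56], 0.47)], [], [([684, 18, 149], 0.63)]]
wrist [[([598, 24, 48], 0.95), ([550, 28, 51], 0.86)], [([598, 24, 48], 0.95), ([550, 28, 51], 0.86)], [([590, 282, 63], 0.56)], [([685, 19, 151], 0.75)]]
```

Both domes sit on the mat at (548,31) and (597,25). Now the cover: grip the knob and slide it shut.

```bash
python3 -m creep '{"translation":[[0,0,-25],[0,0,-25],[0,0,-11.5],[0,0,0],[0,0,0]],"spin":[0,0,0,0,0],"gripper":[0.55,0.55,0.55,0.55,0.55]}'
python3 -m creep '{"translation":[[0,0,0],[0,0,0],[0,0,0],[0,0,0],[0,0,0],[0,0,0]],"spin":[0,0,0,0,0,0],"gripper":[0.1,0.1,0.1,0.1,0.1,0.1]}' 20
python3 -m creep '{"translation":[[-10,1,0],[-20,2,0],[-25,2.5,0],[-25,2.5,0],[-25,2.5,0],[-20,2,0],[-10,1,0],[0,0,0]],"spin":[0,0,0,0,0,0,0,0],"gripper":[0.1,0.1,0.1,0.1,0.1,0.1,0.1,0.1]}'
python3 -m creep '{"translation":[[-4,0.4,0],[-3,0.3,0],[-2,0.2,0],[0,0,0],[0,0,0]],"spin":[0,0,0,0,0],"gripper":[0.1,0.1,0.1,0.1,0.1]}'
```

```text
t: 42.2
eef_pos: [0.6866, 0.0177, 0.1412]
ee_rot: [3.141, -0.001, -0.1]
force: [0.0, 0.8, -0.6]
width: 0.0484
gripper_force: 0.0
t: 42.8
eef_pos: [0.686, 0.0171, 0.141]
ee_rot: [3.141, -0.0, -0.1]
force: [-0.9, -4.4, 3.4]
width: 0.0217
gripper_force: 20.0
t: 43.6
eef_pos: [0.5502, 0.0318, 0.141]
ee_rot: [-3.141, -0.0, -0.099]
force: [-1.8, 0.2, 2.1]
width: 0.0215
gripper_force: 20.0
t: 44.1
eef_pos: [0.543, 0.0326, 0.1409]
ee_rot: [-3.141, -0.001, -0.1]
force: [0.4, 3.3, 6.6]
width: 0.0213
gripper_force: 20.0
```

```bash
python3 -m creep '{"translation":[[-2,0,0],[0,0,0],[0,0,0]],"spin":[0,0,0],"gripper":[0.1,0.1,0.1]}'
python3 -m creep '{"translation":[[-2,0,0],[0,0,0],[0,0,0]],"spin":[0,0,0],"gripper":[0.1,0.1,0.1]}'
python3 -m creep '{"translation":[[-2,0,0],[0,0,0],[0,0,0]],"spin":[0,0,0],"gripper":[0.1,0.1,0.1]}'
python3 -m creep '{"translation":[[-2,0,0],[0,0,0],[0,0,0]],"spin":[0,0,0],"gripper":[0.1,0.1,0.1]}'
```

```text
t: 44.4
eef_pos: [0.5429, 0.0326, 0.141]
ee_rot: [-3.141, -0.004, -0.099]
force: [7.7, -1.0, 0.5]
width: 0.0216
gripper_force: 20.0
t: 44.7
eef_pos: [0.5428, 0.0326, 0.1411]
ee_rot: [-3.14, -0.008, -0.099]
force: [16.9, -3.1, -7.9]
width: 0.0212
gripper_force: 20.0
t: 45.0
eef_pos: [0.5421, 0.0327, 0.1412]
ee_rot: [-3.14, -0.01, -0.099]
force: [21.2, -5.2, -10.2]
width: 0.0216
gripper_force: 20.0
t: 45.3
eef_pos: [0.5408, 0.0329, 0.1415]
ee_rot: [-3.139, -0.011, -0.099]
force: [24.9, -5.8, -11.9]
width: 0.0219
gripper_force: 20.0
```

The cover is against its shut stop after about 144 mm of travel. I'll release and rise, turn the tool 90° so that the fingers and body clear the cleaner's wall and the knob, shut the gripper, and check the scene.

```bash
python3 -m creep '{"translation":[[8,0,0],[0,0,0],[0,0,0],[0,0,0],[0,0,0],[0,0,30],[0,0,40],[0,0,30]],"spin":[0,0,0,0,0,0,0,0],"gripper":[0.1,0.1,0.4,0.5,0.5,0.5,0.5,0.5]}'
python3 -m creep '{"translation":[[-3,-15,0],[-3,-15,0],[-3,-15,0],[-3,-15,0],[-3,-15,0],[-3,-15,0],[-3,-15,0],[0,0,0]],"spin":[-0.143,-0.143,-0.143,-0.143,-0.143,-0.143,-0.143,-0.143],"gripper":[0.5,0.5,0,0,0,0,0,0]}'
python3 -m creep '{"translation":[[0,0,0],[0,0,0],[0,0,0],[0,0,0],[0,0,0]],"spin":[-0.143,-0.143,-0.143,0,0],"gripper":[0,0,0,0,0]}'
python3 - <<'E'
from h import *
s=get_state();print(s['eef_pos'],s['q'])
for c in('scene','top','wrist'):
    f=cams.grab_frame(c); print(c,[(l,best(c,l,2)) for l in('dome0','bottle','bottle_cap','cover_knob','start_top','well_mouth')])
    if c=='wrist':
        h=cv2.cvtColor(f['img'],cv2.COLOR_RGB2HSV); m=cv2.inRange(h,(50,120,50),(80,255,255)); n,_,st,ce=cv2.connectedComponentsWithStats(m); i=1+st[1:,4].argmax(); print(ce[i],st[i])
        from scipy.optimize import fsolve
        print('green at z=.1',fsolve(lambda p:fproj(f,[p[0],p[1],.1])-ce[i],[.52,-.074]))
E
```

```text
t: 46.1
eef_pos: [0.542, 0.032, 0.2421]
ee_rot: [3.141, -0.0, -0.1]
force: [1.0, 1.0, 0.5]
width: 0.0438
gripper_force: 0.0
t: 46.9
eef_pos: [0.5201, -0.0742, 0.24]
ee_rot: [3.14, 0.0, -1.251]
force: [-0.4, -0.3, 0.7]
width: 0.0024
gripper_force: 0.0
t: 47.4
eef_pos: [0.5207, -0.0729, 0.2402]
ee_rot: [3.141, -0.0, -1.669]
force: [-0.0, -0.4, 0.9]
width: 0.0009
gripper_force: 0.0
[ 0.52073026 -0.07285358  0.24015386] [ 2.34278592e-01  1.03561578e-01 -2.92742261e-01 -1.53667915e-04
 -1.17516847e+00 -3.31980031e-01]
scene [('dome0', []), ('bottle', [([583, 285, 60], 0.71)]), ('bottle_cap', [([524, -385, 0], 0.2)]), ('cover_knob', []), ('start_top', [([519, -80, 109], 0.48)]), ('well_mouth', [([565, 31, 120], 0.79)])]
top [('dome0', []), ('bottle', [([585, 284, 62], 0.57), ([592, 287, 206], 0.44)]), ('bottle_cap', [([591, 286, 206], 0.49)]), ('cover_knob', [([548, 32, 149], 0.82)]), ('start_top', [([570, 30, 3], 0.39)]), ('well_mouth', [])]
wrist [('dome0', []), ('bottle', []), ('bottle_cap', []), ('cover_knob', [([548, 34, 150], 0.72)]), ('start_top', [([522, -75, 105], 0.91)]), ('well_mouth', [])]
[311.63340564 223.05856833] [295 206  34  35 922]
green at z=.1 [ 0.52304954 -0.07535249]
```

The networks put the knob at x=548 but the tool stopped at 543, so I'll check the cover's front edge and the knob directly in pixels.

```bash
python3 - <<'E'
from h import *
from scipy.optimize import fsolve
R=np.array([[np.cos(-.1),-np.sin(-.1)],[np.sin(-.1),np.cos(-.1)]])
f=cams.grab_frame('top')
for y in(-.03,.04,.06):
    print(y)
    for x in range(-86,-48,4):
        w=R@[x/1000,y]+[.572,.0295]; u,v=proj(f,[*w,.132]); print(x,cv2.getRectSubPix(f['img'].copy(),(1,1),(float(u),float(v)))[0,0],end=' ')
    print()
fw=cams.grab_frame('wrist')
for n,f,P in(('top',f,proj) if 0 else ('top',cams.grab_frame('top'),proj),('wrist',fw,fproj)):
    g=f['img'].max(2); u,v=P(f,[.545,.032,.164]).astype(int); k=26
    sub=(g[v-k:v+k,u-k:u+k]<60).astype(np.uint8); n_,_,st,ce=cv2.connectedComponentsWithStats(sub)
    for i in range(1,n_):
        if st[i,4]>15:
            c=ce[i]+[u-k,v-k]; print(n,c,st[i],fsolve(lambda p:P(f,[p[0],p[1],.155])-c,[.545,.03]))
E
```

```text
-0.03
-86 [20 24 30] -82 [11 23 40] -78 [15 28 47] -74 [46 49 57] -70 [73 68 65] -66 [71 67 65] -62 [73 68 65] -58 [73 68 65] -54 [70 66 63] -50 [46 40 36] 
0.04
-86 [22 25 27] -82 [12 24 40] -78 [13 23 38] -74 [30 25 27] -70 [37 28 22] -66 [42 33 25] -62 [44 34 26] -58 [47 37 28] -54 [50 39 31] -50 [51 40 31] 
0.06
-86 [67 59 48] -82 [80 71 56] -78 [88 77 62] -74 [93 82 67] -70 [100  87  70] -66 [104  92  74] -62 [107  94  76] -58 [94 82 65] -54 [78 67 53] -50 [62 51 40] 
top [288.60295324 236.33716161] [   0    0   52   52 1219] [0.52907648 0.02864241]
wrist [285.55166217 371.81042228] [   0    0   32   38 1113] [0.55489888 0.03063344]
wrist [312.82439024 370.18780488] [ 32   6  20  29 410] [0.53287146 0.03093268]
wrist [294.83139535 402.81395349] [  0  48  52   4 172] [0.55189623 0.06519728]
```

The cover's front edge lies at cleaner x of about -74, level with the front wall, so it is fully shut. Bench domes: none left. I'll press the button at (522,-75).

```bash
python3 -m creep '{"translation":[[1.5,-2,-30],[0,0,-40],[0,0,-35],[0,0,-20],[0,0,-5],[0,0,0]],"spin":[0,0,0,0,0,0],"gripper":[0,0,0,0,0,0]}'
python3 -m creep '{"translation":[[0,0,-3],[0,0,-2],[0,0,-2],[0,0,-2],[0,0,-2],[0,0,-2],[0,0,0],[0,0,0]],"spin":[0,0,0,0,0,0,0,0],"gripper":[0,0,0,0,0,0,0,0]}'
```

```text
t: 49.2
eef_pos: [0.5224, -0.075, 0.1102]
ee_rot: [3.14, -0.001, -1.673]
force: [0.4, -0.2, 2.0]
width: 0.0005
gripper_force: 0.0
t: 50.0
eef_pos: [0.5237, -0.0748, 0.1008]
ee_rot: [-3.138, 0.0, -1.671]
force: [-9.2, 4.7, 30.0]
width: 0.0007
gripper_force: 15.1
```

```bash
python3 -m creep '{"translation":[[0,0,-1],[0,0,0],[0,0,0]],"spin":[0,0,0],"gripper":[0,0,0]}'
for i in 1 2 3 4 5; do python3 -m creep '{"translation":[[0,0,2],[0,0,0],[0,0,0]],"spin":[0,0,0],"gripper":[0,0,0]}' | grep -E "eef|^force"; done
```

```text
t: 50.3
eef_pos: [0.5237, -0.0748, 0.1007]
ee_rot: [-3.138, 0.0, -1.671]
force: [-11.7, 4.8, 37.1]
width: 0.0006
gripper_force: 19.1
eef_pos: [0.5236, -0.0747, 0.101]
force: [-5.8, 2.9, 22.1]
eef_pos: [0.5236, -0.0747, 0.1013]
force: [1.5, 0.7, 7.2]
eef_pos: [0.5231, -0.0748, 0.1027]
force: [2.7, 0.3, 4.1]
eef_pos: [0.5223, -0.0749, 0.1043]
force: [2.2, -0.4, 3.9]
eef_pos: [0.522, -0.0749, 0.1062]
force: [1.2, 0.2, 1.0]
```

The force profile shows about 4-5 N of spring over 101-106 mm and then a hard stop, so the button was fully pressed. I'll retreat, do a last check and hand in.

```bash
python3 -m creep '{"translation":[[0,0,20],[0,0,40],[0,0,40],[0,0,20],[0,0,0],[0,0,0],[0,0,0],[0,0,0]],"spin":[0,0,0,0,0,0,0,0],"gripper":[0,0,0,0,0,0,0,0]}'
python3 - <<'E'
from h import *
for c in('scene','top'):
    cams.grab_frame(c); print(c,[(l,best(c,l,2)) for l in('dome1','bottle','bottle_cap','cover_knob','sleeve','bush')])
print(arm.job_done())
E
```

```text
t: 52.6
eef_pos: [0.5216, -0.075, 0.2251]
ee_rot: [3.139, -0.001, -1.673]
force: [-0.4, 0.5, 0.8]
width: 0.0005
gripper_force: 0.0
scene [('dome1', []), ('bottle', [([584, 284, 61], 0.56), ([528, -387, 0], 0.51)]), ('bottle_cap', [([582, 286, 206], 0.77)]), ('cover_knob', [([543, 30, 148], 0.63)]), ('sleeve', [([523, -388, 0], 0.82), ([696, 398, -2], 0.43)]), ('bush', [([349, -273, 0], 0.89)])]
top [('dome1', []), ('bottle', [([585, 286, 63], 0.63)]), ('bottle_cap', [([590, 284, 207], 0.69), ([572, 30, 1], 0.63)]), ('cover_knob', [([545, 32, 151], 0.73)]), ('sleeve', []), ('bush', [])]
the job is handed in; nothing more can be done
None
```

The job is handed in (no verdict was shown): both domes found (copper and blue) are on the mat in the well, the cover is fully shut, the bottle stands upright within about 2–3 mm of the pedestal's centre, and the start button was pressed fully down last.

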